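# Angle gauge on a sawn specimen

## Task

Lever open the handleless cover of the small specimen case with the thin blade, swinging it right over until it lies back open by itself (keep the gripper off the case and cover), and lay the blade back on the bench clear of the case. Then take the angle gauge by its black handle, stand it upright on the uneven sawn stud inside the case with its long foot square across the two ridges, and from there rock it until the swinging needle settles on the set mark of its dial. Finish while still holding the gauge in that tilt, its foot pressed lightly on the stud and touching nothing else, and disturb nothing else on the bench.

Things in the scene. Friction and masses are not known exactly. Their poses are not given: they have to be found in the camera images.
- case: White specimen case screwed to the bench, an open tray 110 (x) by 140 (y) by 42 mm high, walls and floor 5 mm thick. Origin: centre of its underside on the bench; z up. The cover's hinge runs along the case's x axis at its +y edge; the cover's lip is at the -y side.
- lid (a joint): Angle of the aluminium cover about its hinge, rad: 0 shut, growing as the lip rises, stop at 2.6 (lying back beyond the +y side). Plain hinge: it falls shut when let go below 1.5 and falls open beyond 1.7. The cover is a plate 114 by 156 mm, 6 mm thick, about 100 g, its underside 42.5 mm above the bench when shut.
- lid_hinge (a point): Middle of the hinge line, at the level of the cover's underside: 70 mm to +y of the case's centre, 42.5 mm above the bench. Its axes turn with the cover; shut, they are the case's.
- lid_lip (a point): Middle of the cover's free edge, on its underside, 156 mm from the hinge. Shut, the lip overhangs the case's -y wall by 16 mm (no handle, nothing below it), so that a blade goes in under it from the -y side.
- stud: Steel specimen stud fixed in the case, uneven on top: block 36 (x) by 42 (y) by 18 mm with two round ridges, radius 8 mm, 34 mm long along x. Origin: centre of its underside, 5 mm above the bench; z up. High ridge: axis at y -9, z 23 mm (top z 31). Low ridge: axis at y +10, z 17 mm (top z 25). A flat foot lying on both leans 0.31 rad down to +y.
- gauge: Aluminium angle gauge, 132 mm high, about 240 g, standing on the bench. Origin: centre of the flat underside of its foot, 26 (x) by 64 (y) by 10 mm; z up. Above the foot a round dial, 68 mm across, axis along x, centre 45 mm up, white face to +x (away from the robot); on top a square black handle, 22 by 22 mm, from z 84 to 132 mm.
- gauge_grip (a point): Where to grip the gauge's handle: on its centre line, 112 mm above the foot's underside. Axes as the gauge's.
- needle (a joint): Angle of the gauge's weighted, free-swinging needle, rad, turning about the gauge's +x axis at the dial's centre, 0 when it points along the handle (gauge upright), so it reads minus the gauge's own turn about its x axis. It always points up; a swing dies out in about 1.5 s.
- needle_tip (a point): Tip of the thin black needle, 22 mm from the dial's centre; z runs along the needle, outwards.
- mark (a joint): Angle of the set mark on the dial's rim, rad, about the gauge's +x axis, zero and sense as the needle's (positive: towards the gauge's -y side). Set beforehand between 0.16 and 0.42; it stays put. The needle is on the mark when both angles are equal: the gauge then leans that much with its +y end down.
- mark_tip (a point): Middle of the set mark, a bold black bar 16 mm long and 5 mm wide across the dial's rim, with a small black block on its outer end standing out past the rim; 31 mm from the dial's centre; z runs radially outwards. (The thin grey lines are only the dial's scale, every 5 degrees.)
- blade: Thin opening blade with a wooden handle, 170 mm long, 70 g, lying loose on the bench along its own x axis, tip at +x. Origin: underside, mid-length (on the bench). Handle 90 by 16 by 20 mm high, from x -85 to +5 mm; blade 80 by 16 by 3 mm, its middle 10 mm above the underside.
- blade_grip (a point): Where to grip the blade's handle, 25 mm behind the origin, 10 mm above its underside, 110 mm from the tip.
- blade_tip (a point): Tip of the blade, 85 mm ahead of the origin, 10 mm above the underside.
- mount_a: Bystander: brown resin specimen mount, a disc 32 mm across, 22 mm high. Origin: centre of its underside.
- mount_b: Bystander: grey resin specimen mount, 32 mm across, 18 mm high. Origin: centre of its underside.
- spanner: Bystander: steel spanner 140 mm long, lying along its x axis. Origin: underside, mid-length.
- rinse: Bystander: white bottle 60 mm across, 150 mm high. Origin: centre of its underside.
- beaker: Bystander: white cup 64 mm across, 70 mm high. Origin: centre of its underside.
- brush: Bystander: brush 160 mm long, lying along its x axis. Origin: underside, mid-length.
There are look-alikes about, which are no part of the job. Leave any purple or turquoise look-alike of the gauge alone.

How it is judged:
On the way, in this order (a step that is already met when the one before it is completed fails the run):
1. the cover is levered over and lies open (value of joint lid above 2.3 rad), for 0.2 s.
2. the blade is laid back on the bench, clear of the case (contact force between the fingers and blade below 0.1 N and height (world z) of each of blade_tip, blade_grip below 0.02 m and horizontal distance between blade and case above 0.12 m and linear speed of blade below 0.03 m/s), for 0.2 s.
3. the gauge stands upright on the stud, foot square across the ridges (contact force between gauge and stud above 0.5 N and angle between gauge's own z axis and vertical below 0.1 rad and angle between the x axis of gauge and the x axis of stud, either way round below 0.26 rad and horizontal distance between gauge and stud below 0.02 m), for 0.2 s.
At the end, for the whole second after the job is handed in: Gauge held in the fingers, foot on the stud with 0.5-20 N, within 25 mm of its centre, square within 15 deg, off the case; needle at rest (<0.2 rad/s) within 0.045 rad of the mark; cover open over 2.3 rad; blade flat on the bench, over 120 mm from the case's centre (angle between the z axis of needle_tip and the z axis of mark_tip, either way round below 0.045 rad and velocity of joint needle between -0.2 and 0.2 rad/s and contact force between gauge and stud between 0.5 and 20 N and contact force between the fingers and gauge above 2 N and contact force between gauge and case below 0.2 N and height (world z) of gauge above 0.025 m and horizontal distance between gauge and stud below 0.025 m and angle between the x axis of gauge and the x axis of stud, either way round below 0.26 rad and value of joint lid above 2.3 rad and height (world z) of each of blade_tip, blade_grip below 0.02 m and horizontal distance between blade and case above 0.12 m); the arm keeps its last pose, push and grip.
It fails at once if the gripper or arm touches the case or its cover (contact force between any of the fingers, the arm and case above 1 N).
It fails at once if the gauge is rammed onto the stud (contact force between gauge and stud above 60 N).
It fails at once if the gauge is tipped over (angle between gauge's own z axis and vertical above 0.8 rad).
It fails at once if a bystander is disturbed (distance of any of mount_a, mount_b, spanner, rinse, beaker, brush from where it was at the start of the episode above 0.03 m).
It also fails if it takes over 67 s, if anything falls off the work surface, if the arm or the gripper's body presses on something with over 40 N, if the wrist force passes 120 N, or if a joint passes its speed limit or range.

## Robot

A 7-joint arm with a two-finger parallel gripper is mounted at the origin on the work surface. World frame = base frame: x ahead of the robot, y to its left, z up, the work surface at z = 0. Lengths are in m, angles in rad, forces in N, time in s.
With the tool pointing down it reaches from about 0.425 to 0.925 m from the base axis. Payload 6.8 kg.
Tool frame: the origin (TCP) lies on the front face of the gripper's body, between the roots of the fingers; the fingertips stand 80 mm ahead of it and the grasp point (between the pads) lies 61 mm ahead of it; x points along the fingers, y is the direction in which the jaws open and shut, and the axes are right-handed (so a half turn about x gives the same grasp; the last joint's range is limited). The gripper opens to 88 mm and grips with 3 to 60 N. Pads are 20 mm wide; open, the fingers measure 115 mm over their backs; the gripper's body (75 mm by 178 mm) begins 61 mm behind the grasp point.
Start: joints at [1.031, 0.477, 0.022, 1.555, -0.011, 1.109, -0.083], TCP at [0.283, -0.613, 0.303] pointing down, gripper open.
Joint ranges: [-2.96, 2.96], [-0.34, 2.1], [-1.41, 1.46], [0.24, 2.44], [-1.37, 4.51], [0.17, 1.92], [-2.96, 2.96]. Speed limits (rad/s): [2.39, 2.39, 3.14, 3.14, 3.14, 3.14, 3.14].

## Interface

Orientations are given as a rotation vector (axis times angle).
In Python, from plant import robot, cams, order gives the robot as it stands.
- The arm moves only by the tool jog_arm, never from a script. Its argument "commands" is a list of rows, each an object of numbers: "rx", "ry", "rz": the turn, a rotation vector about the world's x, y, z in rad; "dx", "dy", "dz": the shift along the world's x, y, z in mm; "claw": the finger opening in mm, from 0 to 87.8. In form: [{"rx": .., "ry": .., "rz": .., "dx": .., "dy": .., "dz": .., "claw": ..}, ...]. A call has 1 to 12 rows; each row shifts and turns the pose as measured when the row begins; what a row does not reach is not made up. A row lasts 1/8 s, in which the tool goes at most 62.5 mm and 10.7 degrees, less where a joint would pass 70% of its speed; a pose out of reach is approached as far as the arm can. A call with a gripper value outside its range is refused whole. The fingers move at their own pace and stop on an object; "squeeze" is the grip in N (left out, the last holds). Time passes only in rows, so rows that do not move let the fingers close. It gives the time, the measured TCP pose, the force and the opening at its end, in the units of the state.
- robot.get_state(): the state, without advancing time (a new reading comes with each control period).
- cams.capture(name): name is "side" or "top"; returns (picture, depth): 400x640x3 uint8, red, green, blue; 400x640 float32, m along the optical axis (not along the pixel's ray), 0 where there is no reading.
- cams.camera_info(name): a dict with "K" (3x3 intrinsics, pixels), "k1" (the pictures are not rectified: a ray, as slopes to the right and down, at radius r is drawn at 1 + k1 r^2 times it, then the intrinsics apply), "eye" and "rotation" of the camera in the world. Camera axes: x right, y down, z forward; pixel columns grow to the right and rows downward; lengths in m; the calibration is good to about 2 mm. A picture is of the moment at which its call begins. camera_info takes no time and is no camera call.
- order.hand_in(): hands the job in, once; it reports no verdict.
The state is a dict: "t": time; "joint_positions": joint angles; "qvel": joint speeds; "joint_efforts": joint torques, N m; "ee_pos": TCP position; "eef_rot": TCP orientation; "ft_force": force on the tool from outside, world axes, zero at the start; "torque": the same for the moment, N m; "opening": opening from 0.0 (shut) to 1.0 (fully open).
Only numpy, scipy, OpenCV 4.12 (cv2) and the standard library are available. Lean on these libraries where they do the work, as an engineer would, in place of code of your own. Each camera call takes 0.05 s, during which the arm holds its last target. There are 200 camera calls.

## Working session

There is one attempt and no reset: what is moved stays moved. The work goes in short steps, Python scripts to look and compute and a tool call to move; the robot and the scene stay as the last step left them, time stands still between calls to the robot, and variables do not carry over. Pictures are saved under pics/ and viewed, about 8 in all and at most 12, crops included, and the job is handed in when it is done.

Besides the shell and the picture viewer there is one more tool, called after "Request:" as a command line: name --argument value ..., lists and objects as JSON in quotes. jog_arm: Moves the arm, as the interface text tells. Its arguments: {"type":"object","properties":{"commands":{"type":"array","items":{"type":"object","properties":{"rx":{"type":"number"},"ry":{"type":"number"},"rz":{"type":"number"},"dx":{"type":"number"},"dy":{"type":"number"},"dz":{"type":"number"},"claw":{"type":"number"}}}},"squeeze":{"type":"number"}},"required":["commands"]}

```bash
ls; mkdir -p pics
cat > h.py <<'E'
import numpy as np,cv2
from plant import robot,cams,order
from scipy.spatial.transform import Rotation as R
def cap(n,tag):
    p,d=cams.capture(n); cv2.imwrite(f'pics/{tag}.png',p[:,:,::-1]); np.savez(f'{tag}.npz',p=p,d=d); return p,d
def info(n):
    i=cams.camera_info(n); M=np.array(i['rotation'],float)
    if M.shape!=(3,3): M=R.from_rotvec(M).as_matrix()
    return np.array(i['K']),i['k1'],np.array(i['eye']),M
def rays(n,uv):
    K,k1,e,M=info(n); uv=np.atleast_2d(np.array(uv,float))
    s=cv2.undistortPoints(uv[:,None],K,np.array([k1,0,0,0.])).reshape(-1,2)
    return e,np.c_[s,np.ones(len(s))],M
def plane(n,uv,z):
    e,s,M=rays(n,uv); w=s@M.T; return e+w*((z-e[2])/w[:,2])[:,None]
def dep(n,uv,d):
    e,s,M=rays(n,uv); uv=np.atleast_2d(uv).astype(int); return e+(s*d[uv[:,1],uv[:,0]][:,None])@M.T
def cloud(n,d):
    v,u=np.mgrid[:400,:640]; return dep(n,np.c_[u.ravel(),v.ravel()],d).reshape(400,640,3)
def proj(n,P):
    K,k1,e,M=info(n); return cv2.projectPoints(np.atleast_2d(P).astype(float),cv2.Rodrigues(M.T)[0],-M.T@e,K,np.array([k1,0,0,0.]))[0].reshape(-1,2)
E
python3 - <<'E'
from h import *
for n in('side','top'):
    print(n,cams.camera_info(n)); cap(n,n+'0')
print(robot.get_state())
E
```

```text
pics
side {'K': array([[374.82488442,   0.        , 319.56641542],
       [  0.        , 374.82488442, 201.58329221],
       [  0.        ,   0.        ,   1.        ]]), 'k1': 0.00157597322956828, 'eye': array([0.17123732, 0.56158127, 0.59595236]), 'rotation': array([-0.69417489,  2.49620117, -1.26442373])}
top {'K': array([[497.80918643,   0.        , 327.14885297],
       [  0.        , 497.80918643, 206.74586725],
       [  0.        ,   0.        ,   1.        ]]), 'k1': -0.0031368198121261848, 'eye': array([ 0.43830495, -0.02649967,  1.23871178]), 'rotation': array([-2.1755669 ,  2.16762915, -0.13744319])}
{'t': 0.1, 'joint_positions': array([ 1.03089286,  0.47768375,  0.02236937,  1.55629554, -0.01152167,
        1.10928772, -0.08312384]), 'qvel': array([-0.00015941, -0.00111525,  0.00082734, -0.00333094, -0.00138437,
       -0.00051499, -0.00016243]), 'joint_efforts': array([ 4.06410240e-03, -5.84089959e+01,  1.53972968e+00, -2.73313719e+01,
       -5.42131544e-02,  1.31112628e-02,  2.93805454e-05]), 'ee_pos': array([ 0.28232161, -0.61269508,  0.30182603]), 'eef_rot': array([ 1.98284913,  0.43644392, -1.98372468]), 'ft_force': array([-0.04318933,  0.11791006, -0.93607489]), 'torque': array([-0.02080547,  0.00379063, -0.00530822]), 'opening': 0.9998670463728785}
```

View pics/top0.png

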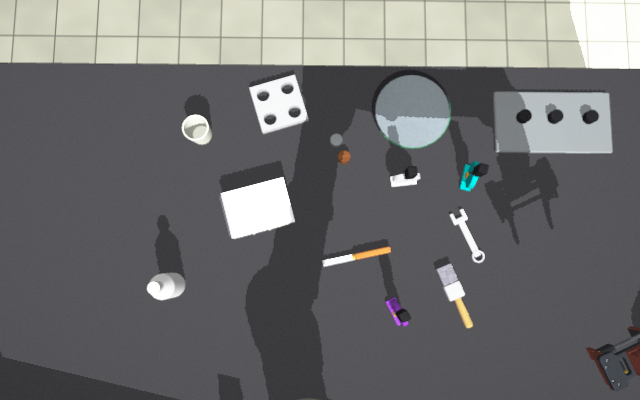

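View pics/side0.png

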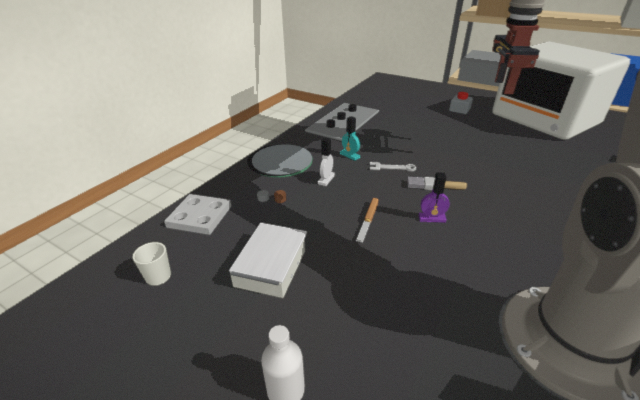

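The top view shows the cover at about (257,208), the blade from (323,263) to (390,250) with its tip to the left (+y), and the white gauge at (405,178). The purple (398,312) and turquoise (470,177) look-alikes are to be left alone. The side view shows the hinge side wall flush with the cover. Now I'll measure.

```bash
cat > m.py <<'E'
from h import *
D={n:np.load(n+'0.npz') for n in('top','side')}
def box(mask,n,z,name):
    cs=cv2.findContours(mask.astype(np.uint8),0,1)[0]; c=max(cs,key=cv2.contourArea)
    P=plane(n,c.reshape(-1,2),z)[:,:2].astype(np.float32); r=cv2.minAreaRect(P*1000)
    print(name,n,'area',cv2.contourArea(c),'centre',np.round(r[0],1),'size',np.round(r[1],1),'ang',round(r[2],1)); print('  corners',np.round(cv2.boxPoints(r)).tolist()); return c
C={n:cloud(n,D[n]['d']) for n in D}
def sub(n,u0,u1,v0,v1):
    m=np.zeros((400,640),bool); m[v0:v1,u0:u1]=1; return m
for n,roi,rb,rg in(('top',(210,305,165,250),(315,400,240,275),(380,430,160,195)),('side',(225,315,215,300),(350,385,190,245),(310,345,130,195))):
    p=D[n]['p'].astype(int); X=C[n]; hsv=cv2.cvtColor(D[n]['p'],cv2.COLOR_RGB2HSV); z=X[...,2]
    m=sub(n,*roi)&(z>.043)&(z<.058); print('cover z med',np.median(z[m])); box(m,n,np.median(z[m]),'cover')
    m=sub(n,*rb)&(hsv[...,2]>90)&(z>.004); ho=m&(hsv[...,1]>110); bl=m&~ho
    for k,q in(('handle',ho),('blade',bl)): print(k,'z',np.percentile(z[q],[10,50,90]).round(4),q.sum()); box(q,n,np.median(z[q]),k)
    m=sub(n,*rg)&(z>.004); h=m&(z>.12)&(z<.145)&(hsv[...,2]<70); print('gh z',np.median(z[h]),h.sum()); box(h,n,np.median(z[h]),'ghandle')
    f=m&(z<.016); print('foot',f.sum()); box(f,n,.010,'foot')
E
python3 m.py
```

```text
cover z med 0.04820925560611555
cover top area 3039.0 centre [569.5 124.5] size [113.8 161.3] ang 15.2
  corners [[493.0, 187.0], [536.0, 32.0], [646.0, 62.0], [603.0, 217.0]]
handle z [0.0155 0.019  0.022 ] 243
handle top area 201.0 centre [ 462.3 -154.1] size [15.5 94.4] ang 12.2
  corners [[445.0, -110.0], [465.0, -202.0], [480.0, -199.0], [460.0, -106.0]]
blade z [0.0045 0.0108 0.0145] 265
blade top area 166.0 centre [443.9 -74.4] size [18.7 79. ] ang 11.4
  corners [[427.0, -38.0], [443.0, -115.0], [461.0, -111.0], [445.0, -34.0]]
gh z 0.13128137160986209 92
ghandle top area 75.5 centre [ 643.9 -234.3] size [23.  20.6] ang 0.3
  corners [[632.0, -224.0], [633.0, -245.0], [655.0, -245.0], [655.0, -224.0]]
foot 152
foot top area 59.5 centre [ 645.7 -235.5] size [27.9 63.8] ang 7.8
  corners [[628.0, -206.0], [636.0, -269.0], [664.0, -265.0], [655.0, -202.0]]
cover z med 0.04876982609464847
cover side area 2880.5 centre [569.7 128.4] size [114.6 165.7] ang 15.0
  corners [[493.0, 194.0], [536.0, 34.0], [646.0, 63.0], [604.0, 223.0]]
handle z [0.0135 0.0194 0.0214] 166
handle side area 138.5 centre [ 461.9 -150.3] size [18.1 99.2] ang 12.3
  corners [[442.0, -104.0], [464.0, -201.0], [481.0, -197.0], [460.0, -100.0]]
blade z [0.0104 0.0116 0.013 ] 151
blade side area 124.0 centre [446.8 -71.6] size [16.6 80.5] ang 11.5
  corners [[431.0, -34.0], [447.0, -113.0], [463.0, -109.0], [447.0, -31.0]]
gh z 0.13006892117038285 62
ghandle side area 49.5 centre [ 644.7 -230.2] size [24.5 41.7] ang 30.2
  corners [[624.0, -218.0], [645.0, -254.0], [666.0, -242.0], [645.0, -206.0]]
foot 367
foot side area 192.5 centre [ 784.5 -473.4] size [122.4  78.9] ang 29.8
  corners [[712.0, -470.0], [751.0, -538.0], [857.0, -477.0], [818.0, -409.0]]
```

```bash
cat >> h.py <<'E'
def goal(yaw_deg,flip=0,tilt=0):
    # tool down, jaws along case-like x axis at yaw (flip: half turn); tilt about that x axis
    a=np.radians(yaw_deg+180*flip); y=np.array([np.cos(a),np.sin(a),0]); x=np.array([0,0,-1.])
    return R.from_matrix(np.c_[x,y,np.cross(x,y)])
def delta(p,Rg):
    s=robot.get_state(); d=(np.array(p)-s['ee_pos'])*1000; rv=(Rg*R.from_rotvec(s['eef_rot']).inv()).as_rotvec()
    print('t',s['t'],'dmm',d.round(1),'|',np.linalg.norm(d).round(),'rot',rv.round(3),'deg',np.degrees(np.linalg.norm(rv)).round(1),'F',s['ft_force'].round(1),'op',round(s['opening']*87.8,1))
E
python3 - <<'E'
from h import *
C={n:cloud(n,np.load(n+'0.npz')['d']) for n in('top','side')}
c=np.array([.5685,.1305]);ya=np.radians(15.2);ex=np.array([np.cos(ya),np.sin(ya)]);ey=np.array([-ex[1],ex[0]])
for n in C:
    P=C[n];q=P[...,:2]-c;a=q@ex;b=q@ey;z=P[...,2]
    for lo,hi in((.008,.02),(.02,.034),(.046,.056)):
        m=(z>lo)&(z<hi)&(abs(a)<.045)&(abs(b)<.11); print(n,lo,np.percentile(b[m],[1,5,50,95,99]).round(4),m.sum())
for f in(0,1): delta([.459,-.138,.2],goal(11.8,f))
im=cv2.imread('pics/side0.png');t=cv2.imread('pics/top0.png')
cv2.imwrite('pics/c1.png',np.hstack([cv2.resize(im[130:195,305:350],None,fx=8,fy=8,interpolation=2),cv2.resize(t[155:205,378:430],None,fx=7,fy=8,interpolation=2).copy() if 0 else cv2.resize(t[155:205,378:430],(400,520),interpolation=2)]))
E
```

```text
top 0.008 [-0.1019 -0.1019 -0.1019 -0.1019 -0.1019] 1Traceback (most recent call last):
  File "<stdin>", line 7, in <module>
    return _quantile_unchecked(
        a, q, axis, out, overwrite_input, method, keepdims, weights)
    return _ureduce(a,
                    func=_quantile_ureduce_func,
    ...<5 lines>...
                    overwrite_input=overwrite_input,
                    method=method)
    r = func(a, **kwargs)
    result = _quantile(arr,
                       quantiles=q,
    ...<2 lines>...
                       out=out,
                       weights=wgt)
    slices_having_nans = np.isnan(arr[-1, ...])
                                  ~~~^^^^^^^^^
IndexError: index -1 is out of bounds for axis 0 with size 0
```

Run:
```python
from h import *
C={n:cloud(n,np.load(n+'0.npz')['d']) for n in('top','side')}
c=np.array([.5685,.1305]);ya=np.radians(15.2);ex=np.array([np.cos(ya),np.sin(ya)]);ey=np.array([-ex[1],ex[0]])
for n in C:
    P=C[n];q=P[...,:2]-c;a=q@ex;b=q@ey;z=P[...,2]
    for lo,hi in((.008,.02),(.02,.034),(.046,.056)):
        m=(z>lo)&(z<hi)&(abs(a)<.045)&(abs(b)<.11); print(n,lo,m.sum(),np.percentile(b[m],[1,5,50,95,99]).round(4) if m.any() else '')
for f in(0,1): delta([.459,-.138,.2],goal(11.8,f))
im=cv2.imread('pics/side0.png');t=cv2.imread('pics/top0.png')
cv2.imwrite('pics/c1.png',np.hstack([cv2.resize(im[130:195,305:350],(360,520),interpolation=2),cv2.resize(t[155:205,378:430],(400,520),interpolation=2)]))
```

```text
top 0.008 1 [-0.1019 -0.1019 -0.1019 -0.1019 -0.1019]
top 0.02 0 
top 0.046 2052 [-0.085  -0.0786 -0.0063  0.0647  0.0718]
side 0.008 159 [0.0677 0.0682 0.0697 0.0708 0.0712]
side 0.02 186 [0.0683 0.0686 0.0695 0.0707 0.0714]
side 0.046 2286 [-0.0832 -0.0747  0.0054  0.0692  0.0745]
t 0.1 dmm [ 176.7  474.7 -101.8] | 517.0 rot [-1.000e-03 -2.000e-03  1.345e+00] deg 77.1 F [-0.   0.1 -0.9] op 87.8
t 0.1 dmm [ 176.7  474.7 -101.8] | 517.0 rot [-2.000e-03  1.000e-03 -1.797e+00] deg 102.9 F [-0.   0.1 -0.9] op 87.8
```

View pics/c1.png

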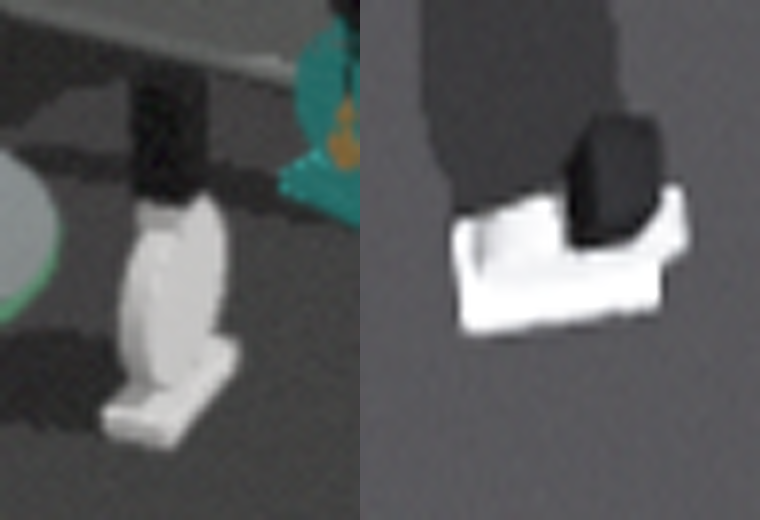

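The crop shows that the dial face (and so the mark) can't be seen from behind. The case's hinge wall is confirmed at +70 mm. Next I go to the blade.

Request:
jog_arm --commands '[{"dx":20,"dy":53,"dz":-5,"rz":0.15,"claw":50},{"dx":20,"dy":53,"dz":-5,"rz":0.15,"claw":50},{"dx":20,"dy":53,"dz":-10,"rz":0.15,"claw":50},{"dx":20,"dy":53,"dz":-10,"rz":0.15,"claw":50},{"dx":20,"dy":53,"dz":-10,"rz":0.15,"claw":50},{"dx":20,"dy":53,"dz":-10,"rz":0.15,"claw":50},{"dx":20,"dy":53,"dz":-15,"rz":0.15,"claw":50},{"dx":20,"dy":53,"dz":-15,"rz":0.15,"claw":50},{"dx":17,"dy":50,"dz":-15,"rz":0.145,"claw":50}]'

```text
schema error: expected keys rx, ry, rz, dx, dy, dz, claw
```

```bash
python3 -c "
from h import *
delta([.459,-.138,.083],goal(11.8))"
```

```text
t 0.1 dmm [ 176.7  474.7 -218.8] | 552.0 rot [-1.000e-03 -2.000e-03  1.345e+00] deg 77.1 F [-0.   0.1 -0.9] op 87.8
```

All keys are required.

Request:
jog_arm --commands '[{"rx":0,"ry":0,"rz":0.15,"dx":20,"dy":53,"dz":-5,"claw":50},{"rx":0,"ry":0,"rz":0.15,"dx":20,"dy":53,"dz":-5,"claw":50},{"rx":0,"ry":0,"rz":0.15,"dx":20,"dy":53,"dz":-10,"claw":50},{"rx":0,"ry":0,"rz":0.15,"dx":20,"dy":53,"dz":-10,"claw":50},{"rx":0,"ry":0,"rz":0.15,"dx":20,"dy":53,"dz":-10,"claw":50},{"rx":0,"ry":0,"rz":0.15,"dx":20,"dy":53,"dz":-10,"claw":50},{"rx":0,"ry":0,"rz":0.15,"dx":20,"dy":53,"dz":-15,"claw":50},{"rx":0,"ry":0,"rz":0.15,"dx":20,"dy":53,"dz":-15,"claw":50},{"rx":0,"ry":0,"rz":0.145,"dx":17,"dy":50,"dz":-15,"claw":50}]'

```text
t: 1.23
ee_pos: [0.4591, -0.1274, 0.2031]
eef_rot: [1.028, 1.311, -1.031]
ft_force: [0.7, -0.3, -0.1]
opening: 0.569
```

```bash
python3 -c "
from h import *
delta([.459,-.138,.083],goal(11.8))"
```

```text
t 1.225 dmm [-1.000e-01 -1.060e+01 -1.201e+02] | 121.0 rot [ 0.003  0.001 -0.035] deg 2.0 F [ 0.7 -0.3 -0.1] op 49.9
```

Request:
jog_arm --commands '[{"rx":0,"ry":0,"rz":-0.035,"dx":0,"dy":-10.6,"dz":-40,"claw":50},{"rx":0,"ry":0,"rz":0,"dx":0,"dy":0,"dz":-40,"claw":50},{"rx":0,"ry":0,"rz":0,"dx":0,"dy":0,"dz":-20,"claw":50},{"rx":0,"ry":0,"rz":0,"dx":0,"dy":0,"dz":-10,"claw":50}]'

```text
t: 1.72
ee_pos: [0.4606, -0.1326, 0.0897]
eef_rot: [1.049, 1.301, -1.047]
ft_force: [-0.2, 0.6, -0.2]
opening: 0.572
```

```bash
python3 -c "
from h import *
delta([.459,-.138,.083],goal(11.8))"
```

```text
t 1.725 dmm [-1.6 -5.4 -6.7] | 9.0 rot [ 0.001  0.002 -0.01 ] deg 0.6 F [-0.2  0.6 -0.2] op 50.2
```

Request:
jog_arm --commands '[{"rx":0,"ry":0,"rz":-0.01,"dx":-1.6,"dy":-5.4,"dz":-6.5,"claw":50},{"rx":0,"ry":0,"rz":0,"dx":0,"dy":0,"dz":0,"claw":10},{"rx":0,"ry":0,"rz":0,"dx":0,"dy":0,"dz":0,"claw":10},{"rx":0,"ry":0,"rz":0,"dx":0,"dy":0,"dz":0,"claw":10},{"rx":0,"ry":0,"rz":0,"dx":0,"dy":0,"dz":0,"claw":10}]' --squeeze 45

```text
t: 2.35
ee_pos: [0.4599, -0.1391, 0.0846]
eef_rot: [1.058, 1.293, -1.055]
ft_force: [-0.1, 0.7, 0.0]
opening: 0.178
```

```bash
python3 -c "
from h import *
delta([.459,-.138,.083],goal(11.8))"
```

```text
t 2.35 dmm [-0.9  1.1 -1.6] | 2.0 rot [0.002 0.005 0.001] deg 0.3 F [-0.1  0.7  0. ] op 15.6
```

Request:
jog_arm --commands '[{"rx":0,"ry":0,"rz":0.02,"dx":0,"dy":0,"dz":35,"claw":10},{"rx":0,"ry":0,"rz":0.02,"dx":35,"dy":0,"dz":25,"claw":10},{"rx":0,"ry":0,"rz":0.02,"dx":45,"dy":15,"dz":0,"claw":10},{"rx":0,"ry":0,"rz":0,"dx":45,"dy":22,"dz":0,"claw":10},{"rx":0,"ry":0,"rz":0,"dx":35,"dy":22,"dz":0,"claw":10},{"rx":0,"ry":0,"rz":0,"dx":5,"dy":2,"dz":0,"claw":10},{"rx":0,"ry":0,"rz":0,"dx":0,"dy":0,"dz":0,"claw":10}]'

```text
t: 3.22
ee_pos: [0.6273, -0.0773, 0.1473]
eef_rot: [1.012, 1.318, -1.012]
ft_force: [0.2, 0.4, -2.0]
opening: 0.183
```

```bash
cat > bl.py <<'E'
import sys
from h import *
tag=sys.argv[1]
c=np.array([.5685,.1305]);ya=np.radians(15.2);ex=np.array([np.cos(ya),np.sin(ya)]);ey=np.array([-ex[1],ex[0]])
s=robot.get_state();T=s['ee_pos']
print('TCP case',(T[:2]-c)@ex,(T[:2]-c)@ey,T[2])
for n in('side','top'):
    p,d=cap(n,tag+n);X=cloud(n,d);q=X[...,:2]-c;a=q@ex;b=q@ey
    rb=b-(T[:2]-c)@ey; ra=a-(T[:2]-c)@ex
    rz=X[...,2]-T[2]
    m=(abs(ra)<.03)&(rb>.03)&(rb<.14)&(rz>-.11)&(rz<-.04)
    print(n,m.sum())
    for lo in np.arange(.03,.14,.01):
        k=m&(rb>lo)&(rb<=lo+.01)
        if k.sum(): print('  b+%.0f'%(lo*1000),'a',(np.median(ra[k])*1000).round(1),'z',(np.median(X[...,2][k])*1000).round(1),'bmax',(b[k].max()*1000).round(1),k.sum())
E
python3 bl.py b1; python3 -c "
from h import *
delta([.625,-.0785,.1106],goal(15.2))"
```

```text
TCP case 0.002277573191688311 -0.21594388902143585 0.1473437451877087
side 213
  b+30 a -0.6 z 75.3 bmax -176.1 23
  b+40 a -1.0 z 74.5 bmax -167.1 17
  b+50 a 0.6 z 74.1 bmax -156.3 19
  b+60 a -0.2 z 74.9 bmax -146.0 17
  b+70 a -1.1 z 74.6 bmax -136.4 18
  b+80 a 0.2 z 74.6 bmax -126.1 17
  b+90 a -0.7 z 74.5 bmax -116.3 19
  b+100 a -1.3 z 74.8 bmax -108.2 18
  b+120 a 5.4 z 47.9 bmax -86.1 2
  b+130 a 0.4 z 48.9 bmax -76.0 63
top 328
  b+30 a -2.4 z 74.3 bmax -176.1 28
  b+40 a -2.8 z 73.9 bmax -166.2 28
  b+50 a -2.9 z 74.2 bmax -156.6 28
  b+60 a -2.3 z 74.6 bmax -146.0 29
  b+70 a -2.3 z 74.2 bmax -136.0 29
  b+80 a -2.0 z 74.2 bmax -126.1 29
  b+90 a -2.3 z 73.5 bmax -116.3 27
  b+100 a -2.8 z 73.8 bmax -109.5 20
  b+120 a 2.6 z 45.3 bmax -86.0 8
  b+130 a -0.1 z 48.2 bmax -76.0 102
t 3.325 dmm [ -1.8  -0.8 -36.9] | 37.0 rot [0.003 0.003 0.002] deg 0.3 F [ 0.2 -1.   0.1] op 15.9
```

Blade held level; top of blade at z 74, tip at case y −108. Slide it in under the lip.

Request:
jog_arm --commands '[{"rx":0,"ry":0,"rz":0,"dx":-2,"dy":-1,"dz":-20,"claw":10},{"rx":0,"ry":0,"rz":0,"dx":0,"dy":0,"dz":-16,"claw":10},{"rx":0,"ry":0,"rz":0,"dx":0,"dy":0,"dz":0,"claw":10}]'

```text
t: 3.7
ee_pos: [0.6219, -0.0812, 0.1082]
eef_rot: [1.012, 1.319, -1.017]
ft_force: [-0.3, 0.2, -0.5]
opening: 0.177
```

```bash
python3 -c "
from h import *
c=np.array([.5685,.1305]);d=np.array([-.2622,.965]);g=c-d*.184
delta([*g,.111],goal(15.2))"
```

```text
t 3.7 dmm [-5.1 34.1  2.8] | 35.0 rot [0.004 0.    0.005] deg 0.4 F [-0.3  0.2 -0.5] op 15.5
```

Request:
jog_arm --commands '[{"rx":0,"ry":0,"rz":0,"dx":-3,"dy":15,"dz":1,"claw":10},{"rx":0,"ry":0,"rz":0,"dx":-2,"dy":15,"dz":1,"claw":10},{"rx":0,"ry":0,"rz":0,"dx":0,"dy":2,"dz":0,"claw":10},{"rx":0,"ry":0,"rz":0,"dx":0,"dy":0,"dz":0,"claw":10}]'

```text
t: 4.2
ee_pos: [0.6169, -0.0454, 0.1111]
eef_rot: [1.012, 1.319, -1.015]
ft_force: [0.1, -0.3, -0.4]
opening: 0.178
```

```bash
python3 bl.py b2; python3 -c "
from h import *
c=np.array([.5685,.1305]);d=np.array([-.2622,.965]);g=c-d*.184
delta([*g,.111],goal(15.2))"
```

```text
TCP case 0.0005743452004426061 -0.18246293933598773 0.11107654631835398
side 454
  b+30 a -0.5 z 37.9 bmax -143.1 32
  b+40 a -2.9 z 38.0 bmax -133.2 23
  b+50 a 0.1 z 38.7 bmax -122.8 20
  b+60 a -0.6 z 38.1 bmax -112.8 20
  b+70 a -1.1 z 38.2 bmax -102.8 17
  b+80 a 0.8 z 38.6 bmax -95.0 12
  b+90 a 0.8 z 48.6 bmax -82.5 17
  b+100 a -1.6 z 48.9 bmax -72.5 79
  b+110 a 2.3 z 49.1 bmax -62.5 73
  b+120 a -2.0 z 48.9 bmax -52.7 76
  b+130 a 2.0 z 49.0 bmax -42.6 85
top 742
  b+30 a -7.1 z 34.6 bmax -142.6 26
  b+40 a -4.6 z 35.2 bmax -132.7 43
  b+50 a -2.3 z 34.7 bmax -122.7 47
  b+60 a 0.0 z 33.5 bmax -112.7 48
  b+70 a -3.8 z 35.2 bmax -102.5 49
  b+80 a -5.6 z 34.4 bmax -92.8 53
  b+90 a -1.8 z 45.7 bmax -82.7 66
  b+100 a 0.6 z 47.8 bmax -72.7 100
  b+110 a -0.4 z 48.2 bmax -62.6 104
  b+120 a -0.7 z 48.3 bmax -52.7 102
  b+130 a 0.2 z 48.7 bmax -42.5 104
t 4.3 dmm [-0.1 -1.2  0. ] | 1.0 rot [0.003 0.001 0.004] deg 0.3 F [ 0.1 -0.7 -1.2] op 15.4
```

Tip is under the lip (about 11 mm in). Levering.

Request:
jog_arm --commands '[{"rx":0,"ry":0,"rz":0,"dx":0,"dy":-1,"dz":10,"claw":10},{"rx":0,"ry":0,"rz":0,"dx":0,"dy":1,"dz":16,"claw":10},{"rx":0,"ry":0,"rz":0,"dx":-1,"dy":5,"dz":21,"claw":10},{"rx":0,"ry":0,"rz":0,"dx":-2,"dy":8,"dz":20,"claw":10}]'

```text
t: 4.8
ee_pos: [0.6132, -0.0343, 0.1816]
eef_rot: [1.013, 1.318, -1.019]
ft_force: [0.9, -0.3, -1.4]
opening: 0.178
```

```bash
cat > lid.py <<'E'
import sys
from h import *
c=np.array([.5685,.1305]);ya=np.radians(15.2);ex=np.array([np.cos(ya),np.sin(ya)]);ey=np.array([-ex[1],ex[0]])
s=robot.get_state();T=s['ee_pos'];tb=(T[:2]-c)@ey+.108;ta=(T[:2]-c)@ex;tz=T[2]-.073
print('tip b %.1f a %.1f z %.1f'%(tb*1e3,ta*1e3,tz*1e3),'r %.1f th %.2f'%(np.hypot(tb-.07,tz-.0425)*1e3,np.arctan2(tz-.0425,.07-tb)),'F',s['ft_force'].round(1))
p,d=cap('side',sys.argv[1]);X=cloud('side',d);q=X[...,:2]-c;a=q@ex;b=q@ey;z=X[...,2]
r=np.hypot(b-.07,z-.0425)
m=(abs(abs(a)-.035)<.015)&(r<.16)&(r>.06)&(z>.0425); th=np.arctan2(z-.0425,.07-b)[m]
h=np.histogram(th,bins=np.arange(-.1,2.9,.1));print('lid angle hist',[(round(float(x),1),int(k)) for x,k in zip(h[1],h[0]) if k>15])
E
python3 lid.py l1
```

```text
tip b -62.7 a -0.1 z 108.6 r 148.3 th 0.46 F [ 0.9 -0.3 -1.4]
lid angle hist [(0.4, 254), (0.5, 925)]
```

Request:
jog_arm --commands '[{"rx":0,"ry":0,"rz":0,"dx":-3,"dy":11,"dz":16,"claw":10},{"rx":0,"ry":0,"rz":0,"dx":-3.5,"dy":13,"dz":17,"claw":10},{"rx":0,"ry":0,"rz":0,"dx":-4,"dy":15.5,"dz":15,"claw":10},{"rx":0,"ry":0,"rz":0,"dx":-5,"dy":17,"dz":12,"claw":10}]'

```text
t: 5.35
ee_pos: [0.5975, 0.0277, 0.2491]
eef_rot: [1.014, 1.316, -1.015]
ft_force: [-0.6, 0.1, -1.3]
opening: 0.175
```

```bash
python3 lid.py l2
```

```text
tip b 1.2 a 1.0 z 176.1 r 150.2 th 1.10 F [-0.6  0.1 -1.3]
lid angle hist [(0.0, 20), (1.1, 1450)]
```

Request:
jog_arm --commands '[{"rx":0,"ry":0,"rz":0,"dx":-6,"dy":21,"dz":1,"claw":10},{"rx":0,"ry":0,"rz":0,"dx":-6,"dy":21,"dz":3,"claw":10},{"rx":0,"ry":0,"rz":0,"dx":-6,"dy":21,"dz":0,"claw":10},{"rx":0,"ry":0,"rz":0,"dx":-6,"dy":21,"dz":-3,"claw":10},{"rx":0,"ry":0,"rz":0,"dx":-6,"dy":21,"dz":-5,"claw":10},{"rx":0,"ry":0,"rz":0,"dx":2,"dy":-6,"dz":8,"claw":10},{"rx":0,"ry":0,"rz":0,"dx":0,"dy":0,"dz":10,"claw":10},{"rx":0,"ry":0,"rz":0,"dx":0,"dy":0,"dz":0,"claw":10}]'

```text
t: 6.4
ee_pos: [0.5676, 0.1359, 0.2671]
eef_rot: [1.012, 1.317, -1.007]
ft_force: [-0.9, -0.3, 0.2]
opening: 0.182
```

```bash
python3 lid.py l3
```

```text
tip b 113.4 a 0.5 z 194.1 r 157.7 th 1.85 F [-0.9 -0.3  0.2]
lid angle hist [(0.0, 22), (2.3, 352), (2.4, 84)]
```

Request:
jog_arm --commands '[{"rx":0,"ry":0,"rz":0,"dx":5,"dy":-45,"dz":0,"claw":10},{"rx":0,"ry":0,"rz":-0.01,"dx":-15,"dy":-55,"dz":0,"claw":10},{"rx":0,"ry":0,"rz":-0.01,"dx":-25,"dy":-55,"dz":-20,"claw":10},{"rx":0,"ry":0,"rz":-0.01,"dx":-25,"dy":-50,"dz":-30,"claw":10},{"rx":0,"ry":0,"rz":-0.01,"dx":-25,"dy":-40,"dz":-40,"claw":10},{"rx":0,"ry":0,"rz":-0.01,"dx":-20,"dy":-25,"dz":-40,"claw":10},{"rx":0,"ry":0,"rz":-0.01,"dx":0,"dy":0,"dz":-25,"claw":10},{"rx":0,"ry":0,"rz":0,"dx":0,"dy":0,"dz":-5,"claw":10}]'

```text
t: 7.45
ee_pos: [0.4598, -0.1434, 0.1065]
eef_rot: [1.067, 1.283, -1.058]
ft_force: [-0.9, -0.3, -0.7]
opening: 0.179
```

```bash
python3 lid.py l4;python3 -c "
from h import *
delta([.459,-.138,.0846],goal(11.8))"
```

```text
tip b -127.9 a -176.7 z 33.5 r 198.1 th -0.05 F [-0.9 -0.3 -0.7]
lid angle hist [(0.0, 24), (2.5, 703), (2.6, 183)]
t 7.5 dmm [ -0.9   5.5 -22. ] | 23.0 rot [0.004 0.012 0.011] deg 1.0 F [-0.2 -0.7 -1.1] op 15.9
```

The cover lies open (about 2.6). Lowering the blade.

Request:
jog_arm --commands '[{"rx":0,"ry":0.008,"rz":0,"dx":0,"dy":0,"dz":-14,"claw":10},{"rx":0,"ry":0,"rz":0,"dx":0,"dy":0,"dz":-6,"claw":10},{"rx":0,"ry":0,"rz":0,"dx":0,"dy":0,"dz":-1,"claw":10}]'

```text
t: 7.88
ee_pos: [0.4622, -0.1429, 0.0863]
eef_rot: [1.063, 1.287, -1.06]
ft_force: [0.2, 0.3, -0.1]
opening: 0.176
```

```bash
python3 -c "
from h import *
delta([.459,-.138,.0846],goal(11.8))"
```

```text
t 7.875 dmm [-3.2  4.9 -1.7] | 6.0 rot [0.004 0.008 0.009] deg 0.7 F [ 0.2  0.3 -0.1] op 15.4
```

Request:
jog_arm --commands '[{"rx":0,"ry":0,"rz":0,"dx":0,"dy":0,"dz":-1.5,"claw":10},{"rx":0,"ry":0,"rz":0,"dx":0,"dy":0,"dz":0,"claw":60},{"rx":0,"ry":0,"rz":0,"dx":0,"dy":0,"dz":0,"claw":60},{"rx":0,"ry":0,"rz":0,"dx":0,"dy":0,"dz":0,"claw":60},{"rx":0,"ry":0,"rz":0,"dx":0,"dy":0,"dz":30,"claw":60},{"rx":0,"ry":0,"rz":0,"dx":0,"dy":0,"dz":50,"claw":60},{"rx":0,"ry":0,"rz":0,"dx":0,"dy":0,"dz":60,"claw":60},{"rx":0,"ry":0,"rz":0,"dx":0,"dy":0,"dz":40,"claw":60}]'

```text
t: 8.88
ee_pos: [0.4605, -0.142, 0.2682]
eef_rot: [1.062, 1.292, -1.061]
ft_force: [-0.2, -0.5, 0.1]
opening: 0.683
```

Run:
```python
from h import *
s=robot.get_state();print(s['joint_positions'].round(2),s['ee_pos'])
C=np.array([.17123732,.56158127,.59595236])
for y in(7.2,97.2,-82.8,187): delta([.645,-.2345,.173],goal(y))
p,d=cap('top','t2'); X=cloud('top',d); hsv=cv2.cvtColor(p,cv2.COLOR_RGB2HSV)
m=np.zeros((400,640),bool);m[235:285,310:405]=1;m&=(hsv[...,2]>90)&(X[...,2]<.04); print('blade z pct',np.percentile(X[...,2][m],[5,50,95]).round(4),m.sum(),'mean',X[m].mean(0).round(3))
```

```text
[ 0.56  0.23 -0.45  2.02  0.13  0.91  0.24] [ 0.46053942 -0.14198593  0.26822544]
t 8.875 dmm [184.5 -92.5 -95.2] | 227.0 rot [ 0.002  0.003 -0.073] deg 4.2 F [-0.2 -0.5  0.1] op 59.9
t 8.875 dmm [184.5 -92.5 -95.2] | 227.0 rot [-1.000e-03  4.000e-03  1.498e+00] deg 85.8 F [-0.2 -0.5  0.1] op 59.9
t 8.875 dmm [184.5 -92.5 -95.2] | 227.0 rot [ 4.000e-03  1.000e-03 -1.643e+00] deg 94.2 F [-0.2 -0.5  0.1] op 59.9
t 8.875 dmm [184.5 -92.5 -95.2] | 227.0 rot [-0.005  0.004  3.066] deg 175.6 F [-0.2 -0.5  0.1] op 59.9
blade z pct [-0.004   0.0004  0.0126] 2512 mean [ 0.442 -0.068  0.001]
```

View pics/t2.png

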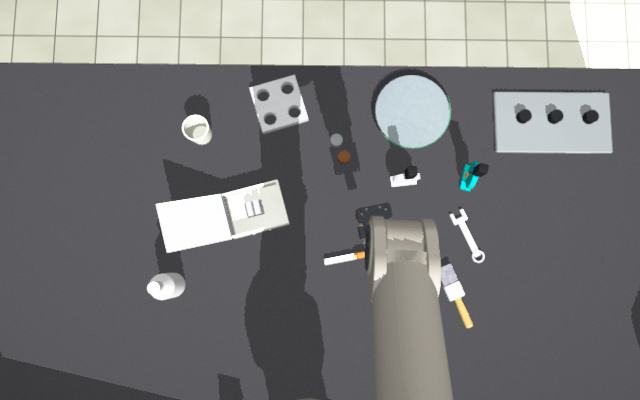

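The top view shows the cover lying open at (195,220), the stud at (254,207) in the tray and the blade back on the bench at (323–365,258). I go to the gauge with the jaws along its y, and measure the stud.

Request:
jog_arm --commands '[{"rx":0,"ry":0,"rz":-0.164,"dx":20,"dy":-10,"dz":0,"claw":60},{"rx":0,"ry":0,"rz":-0.164,"dx":20,"dy":-10,"dz":0,"claw":60},{"rx":0,"ry":0,"rz":-0.164,"dx":20,"dy":-10,"dz":0,"claw":60},{"rx":0,"ry":0,"rz":-0.164,"dx":20,"dy":-10,"dz":0,"claw":60},{"rx":0,"ry":0,"rz":-0.164,"dx":20,"dy":-10,"dz":0,"claw":60},{"rx":0,"ry":0,"rz":-0.164,"dx":20,"dy":-10,"dz":0,"claw":60},{"rx":0,"ry":0,"rz":-0.164,"dx":20,"dy":-10,"dz":0,"claw":60},{"rx":0,"ry":0,"rz":-0.164,"dx":20,"dy":-10,"dz":0,"claw":60},{"rx":0,"ry":0,"rz":-0.164,"dx":15,"dy":-8,"dz":0,"claw":60},{"rx":0,"ry":0,"rz":-0.164,"dx":5,"dy":-3,"dz":0,"claw":60},{"rx":0,"ry":0,"rz":0,"dx":0,"dy":0,"dz":-20,"claw":60}]'

```text
t: 10.3
ee_pos: [0.6476, -0.2367, 0.2521]
eef_rot: [2.167, 0.068, -2.186]
ft_force: [-0.1, -0.3, -0.2]
opening: 0.685
```

Run:
```python
from h import *
s=robot.get_state();print(s['joint_positions'].round(2))
delta([.645,-.2345,.173],goal(-82.8))
d=np.load('t2.npz');X=cloud('top',d['d']);p=d['p']
c=np.array([.5685,.1305]);ya=np.radians(15.2);ex=np.array([np.cos(ya),np.sin(ya)]);ey=np.array([-ex[1],ex[0]])
q=X[...,:2]-c;a=q@ex;b=q@ey;z=X[...,2]
m=(abs(a)<.045)&(abs(b)<.06)&(z>.013)&(z<.06)
cs=cv2.findContours(m.astype(np.uint8),0,1)[0];k=max(cs,key=cv2.contourArea)
mm=np.zeros((400,640),np.uint8);cv2.drawContours(mm,[k],-1,1,-1);mm=mm>0
P=X[mm&m];r=cv2.minAreaRect((P[:,:2]*1000).astype(np.float32));print('stud',r,len(P))
A=a[mm&m]*1e3;B=b[mm&m]*1e3;Z=P[:,2]*1e3
for lo in range(-40,40,4):
    t=(B>lo)&(B<=lo+4)
    if t.sum(): print(lo,'z',np.median(Z[t]).round(1),Z[t].max().round(1),'a',np.percentile(A[t],[5,50,95]).round(0),t.sum())
```

```text
[ 0.29  0.55 -0.06  1.56  0.05  1.04 -1.28]
t 10.3 dmm [ -2.6   2.2 -79.1] | 79.0 rot [ 0.014 -0.008  0.05 ] deg 3.0 F [-0.1 -0.3 -0.2] op 60.1
stud ((570.7997436523438, 134.76504516601562), (35.94291687011719, 41.887752532958984), 14.538774490356445) 265
-20 z 19.7 30.2 a [-9.  3. 17.] 10
-16 z 23.4 36.0 a [-14.   1.  19.] 32
-12 z 33.5 38.4 a [-13.   4.  18.] 24
-8 z 33.3 39.1 a [-14.  -1.  18.] 27
-4 z 34.9 39.4 a [-13.   2.  19.] 27
0 z 29.1 35.0 a [-14.   2.  17.] 16
4 z 24.0 33.2 a [-12.   2.  20.] 30
8 z 28.8 35.2 a [-13.   2.  18.] 26
12 z 30.0 34.7 a [-13.   3.  19.] 24
16 z 26.9 31.0 a [-14.   2.  18.] 24
20 z 23.2 27.6 a [-11.   5.  20.] 21
24 z 22.4 23.1 a [-11.  -1.   7.] 4
```

Request:
jog_arm --commands '[{"rx":0.012,"ry":-0.008,"rz":0.05,"dx":-2.5,"dy":2,"dz":-35,"claw":60},{"rx":0,"ry":0,"rz":0,"dx":0,"dy":0,"dz":-30,"claw":60},{"rx":0,"ry":0,"rz":0,"dx":0,"dy":0,"dz":-8,"claw":60},{"rx":0,"ry":0,"rz":0,"dx":0,"dy":0,"dz":0,"claw":60}]'

```text
t: 10.8
ee_pos: [0.6412, -0.2329, 0.171]
eef_rot: [2.142, 0.153, -2.156]
ft_force: [-0.2, -0.5, -0.2]
opening: 0.684
```

```bash
python3 -c "
from h import *
delta([.645,-.2345,.173],goal(-82.8))"
```

```text
t 10.8 dmm [ 3.8 -1.6  2. ] | 5.0 rot [-0.001 -0.007 -0.015] deg 0.9 F [-0.2 -0.5 -0.2] op 60.0
```

Request:
jog_arm --commands '[{"rx":0,"ry":-0.007,"rz":-0.015,"dx":3,"dy":-1,"dz":2,"claw":60},{"rx":0,"ry":0,"rz":0,"dx":0,"dy":0,"dz":0,"claw":40},{"rx":0,"ry":0,"rz":0,"dx":0,"dy":0,"dz":0,"claw":15},{"rx":0,"ry":0,"rz":0,"dx":0,"dy":0,"dz":0,"claw":15},{"rx":0,"ry":0,"rz":0,"dx":0,"dy":0,"dz":0,"claw":15},{"rx":0,"ry":0,"rz":0,"dx":0,"dy":0,"dz":0,"claw":15}]' --squeeze 50

```text
t: 11.55
ee_pos: [0.6461, -0.2345, 0.1769]
eef_rot: [2.163, 0.135, -2.149]
ft_force: [0.3, -0.7, -1.0]
opening: 0.248
```

```bash
python3 -c "
from h import *
delta([.40,.26,.38],goal(40))
s=robot.get_state();print(s['joint_positions'].round(2),s['ee_pos'])"
```

```text
t 11.55 dmm [-246.1  494.5  203.1] | 589.0 rot [-0.007  0.005  2.143] deg 122.8 F [ 0.3 -0.7 -1. ] op 21.8
[ 0.31  0.62 -0.08  1.62  0.06  0.89 -1.23] [ 0.64610496 -0.23451275  0.17686303]
```

Request:
jog_arm --commands '[{"rx":0,"ry":0,"rz":0,"dx":0,"dy":0,"dz":20,"claw":15},{"rx":0,"ry":0,"rz":0.1,"dx":-10,"dy":15,"dz":45,"claw":15},{"rx":0,"ry":0,"rz":0.18,"dx":-22,"dy":45,"dz":30,"claw":15},{"rx":0,"ry":0,"rz":0.18,"dx":-22,"dy":45,"dz":30,"claw":15},{"rx":0,"ry":0,"rz":0.18,"dx":-22,"dy":45,"dz":30,"claw":15},{"rx":0,"ry":0,"rz":0.18,"dx":-22,"dy":45,"dz":30,"claw":15},{"rx":0,"ry":0,"rz":0.18,"dx":-22,"dy":45,"dz":30,"claw":15},{"rx":0,"ry":0,"rz":0.18,"dx":-22,"dy":45,"dz":25,"claw":15},{"rx":0,"ry":0,"rz":0.18,"dx":-22,"dy":45,"dz":20,"claw":15},{"rx":0,"ry":0,"rz":0.18,"dx":-22,"dy":45,"dz":15,"claw":15},{"rx":0,"ry":0,"rz":0.18,"dx":-22,"dy":45,"dz":10,"claw":15}]'

```text
t: 12.92
ee_pos: [0.4264, 0.1938, 0.4804]
eef_rot: [0.976, 1.334, -0.956]
ft_force: [1.0, 0.5, -3.7]
opening: 0.245
```

```bash
python3 -c "
from h import *
delta([.40,.26,.48],goal(37.5))
s=robot.get_state();print(s['joint_positions'].round(2),s['ee_pos'])"
```

```text
t 12.925 dmm [-26.4  66.2  -0.4] | 71.0 rot [-0.006  0.015  0.331] deg 19.0 F [ 1.   0.5 -3.7] op 21.5
[ 0.04  0.03 -0.61  1.74  0.02  1.36 -0.25] [0.42643473 0.19380524 0.48040413]
```

Lots of time in hand (13 of 67 s); finish the turn, let the needle settle, and look.

Request:
jog_arm --commands '[{"rx":0,"ry":0,"rz":0.165,"dx":-10,"dy":30,"dz":0,"claw":15},{"rx":0,"ry":0,"rz":0.165,"dx":-10,"dy":25,"dz":0,"claw":15},{"rx":0,"ry":0,"rz":0,"dx":0,"dy":0,"dz":0,"claw":15},{"rx":0,"ry":0,"rz":0,"dx":0,"dy":0,"dz":0,"claw":15},{"rx":0,"ry":0,"rz":0,"dx":0,"dy":0,"dz":0,"claw":15},{"rx":0,"ry":0,"rz":0,"dx":0,"dy":0,"dz":0,"claw":15},{"rx":0,"ry":0,"rz":0,"dx":0,"dy":0,"dz":0,"claw":15},{"rx":0,"ry":0,"rz":0,"dx":0,"dy":0,"dz":0,"claw":15},{"rx":0,"ry":0,"rz":0,"dx":0,"dy":0,"dz":0,"claw":15},{"rx":0,"ry":0,"rz":0,"dx":0,"dy":0,"dz":0,"claw":15},{"rx":0,"ry":0,"rz":0,"dx":0,"dy":0,"dz":0,"claw":15},{"rx":0,"ry":0,"rz":0,"dx":0,"dy":0,"dz":0,"claw":15}]'

```text
t: 14.42
ee_pos: [0.4024, 0.2512, 0.4856]
eef_rot: [0.718, 1.438, -0.693]
ft_force: [0.0, 0.2, -2.6]
opening: 0.244
```

Run:
```python
from h import *
s=robot.get_state();delta([.40,.26,.48],goal(37.5))
M=R.from_rotvec(s['eef_rot']).as_matrix();print('tool yaw',np.degrees(np.arctan2(M[1,1],M[0,1])),'tool x',M[:,0].round(4))
p,d=cap('side','d1');c=s['ee_pos']-[0,0,.132];u=proj('side',c)[0];print(u)
u0,v0=int(u[0])-60,int(u[1])-45
np.save('d1off.npy',[u0,v0]);cv2.imwrite('pics/d1c.png',cv2.resize(p[v0:v0+90,u0:u0+120,::-1],(800,600),interpolation=2))
```

```text
t 14.425 dmm [-2.4  8.8 -5.6] | 11.0 rot [-0.007  0.02  -0.01 ] deg 1.4 F [ 0.   0.2 -2.6] op 21.4
tool yaw 38.104871270359055 tool x [ 0.02    0.0076 -0.9998]
[293.41274689 176.3877014 ]
```

View pics/d1c.png

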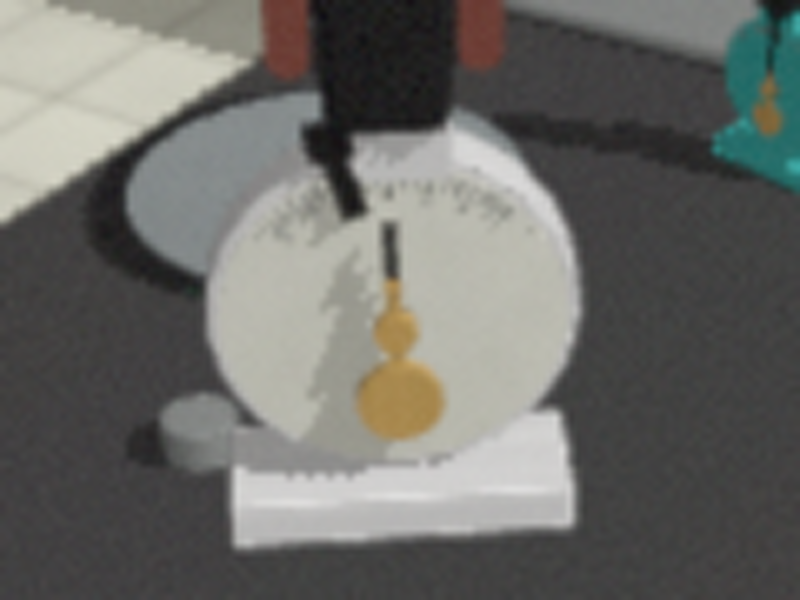

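The dial faces the camera: pivot at crop (396,330), needle tip (390,222), mark bar from (355,212) to (330,150) on the left (−y side, positive). Compute the angles on the dial plane.

```bash
cat > dial.py <<'E'
import sys
from h import *
def dial(p,s,dbg=0):
    M=R.from_rotvec(s['eef_rot']).as_matrix(); gz=-M[:,0]; gx=-M[:,2]
    # gauge +x: horizontal, tool y = gauge -+y ; choose the side facing the camera
    e=info('side')[2]; T=s['ee_pos']; c0=T-gz*.132
    if gx@(e-c0)<0: gx=-gx
    gy=np.cross(gz,gx)
    v,u=np.mgrid[:400,:640]; uv=np.c_[u.ravel(),v.ravel()]; n=proj('side',c0)[0]
    k=(abs(uv-n)<50).all(1); uv=uv[k]; _,sl,Mc=rays('side',uv); w=sl@Mc.T
    hsv=cv2.cvtColor(p,cv2.COLOR_RGB2HSV).reshape(-1,3)[k]
    def flat(off):
        o=c0+gx*off; t=((o-e)@gx)/(w@gx); Q=e+w*t[:,None]-o; return np.c_[Q@gy,Q@gz]*1000
    for off in(.006,.010):
        Q=flat(off); br=(hsv[:,1]>100)&(hsv[:,0]>8)&(hsv[:,0]<30)&(hsv[:,2]>90)&(np.hypot(*Q.T)<45)
        dk=(hsv[:,2]<75)&(hsv[:,1]<140)&(np.hypot(*Q.T)<45)
        big=Q[br]; 
        print('off',off,'brass n',br.sum(),'c',big.mean(0).round(1),'dark n',dk.sum())
        if dbg:
            np.save('Q.npy',Q); 
            for q,b,h in sorted(zip(Q.round(1).tolist(),dk,hsv.tolist()),key=lambda t:-t[0][1]):
                if b: print(q,h[2],end=' ')
            print()
    return Q,hsv
if __name__=='__main__':
    d=np.load('d1.npz'); dial(d['p'],robot.get_state(),0)
    p=d['p']; g=cv2.cvtColor(p,cv2.COLOR_RGB2GRAY); u0,v0=np.load('d1off.npy')
    print(u0,v0); print(g[v0+18:v0+60,u0+40:u0+70])
E
python3 - <<'E'
import numpy as np;np.set_printoptions(linewidth=250,threshold=10**6)
exec(open('dial.py').read())
E
```

```text
off 0.006 brass n 156 c [  0.6 -12.7] dark n 690
off 0.01 brass n 156 c [  0.5 -10. ] dark n 662
233 131
[[137 139 138 138 136 104  95  72  54  32  27  25  28  24  27  28  26  31  28  28  30  25  29  29  35  45  78 155 146 141]
 [139 140 138 136 133  72  44  32  32  21  22  23  33  47  50  49  51  58  63  60  63  60  61  73  81 109 128 179 175 166]
 [139 139 137 138 136  68  31  24  25  24  21  30  62 112 116 120 122 136 141 141 141 141 142 143 150 170 175 190 205 203]
 [141 136 137 139 132  90  40  24  28  24  20  26  61 138 147 151 147 150 151 151 150 151 155 158 174 180 182 191 209 212]
 [139 138 131 137 137  97  44  30  29  26  23  24  52 128 155 171 156 154 151 150 153 158 174 178 180 182 183 192 210 213]
 [138 136 134 135 138 129  69  34  27  27  26  34  82 147 175 177 162 174 158 155 157 175 182 182 182 181 181 192 209 212]
 [139 136 135 136 137 136 103  78  48  36  27  46 110 173 181 167 175 180 162 175 178 182 181 182 183 183 182 187 198 206]
 [135 136 136 139 140 148 147 143 100  46  30  33  85 171 181 180 181 182 180 182 182 182 183 183 182 182 182 188 191 188]
 [134 135 1
[... 3471 characters left out ...]
151 151 153 150 152 151 149 145 143 144 142 151 165 173 177 182 181 183 184 183 182]
 [182 180 182 181 179 181 180 161 152 152 153 151 151 149 147 142 127 134 143 145 148 149 151 162 173 179 182 182 182 181]
 [180 180 179 180 179 180 177 157 152 153 151 153 152 149 133 127 134 137 139 141 141 138 141 144 157 172 181 182 182 183]
 [182 181 182 182 181 179 176 156 153 153 151 151 150 138 118 133 139 139 139 140 139 138 137 137 142 156 172 180 182 181]
 [181 181 182 183 182 179 161 151 155 153 152 152 150 132 128 135 140 140 139 139 141 138 139 137 138 145 164 180 182 182]
 [181 182 181 182 182 179 160 158 170 155 152 153 150 136 134 136 139 141 138 139 140 140 136 137 138 141 160 179 183 182]]
```

```bash
cat > dial2.py <<'E'
from h import *
def flat(s,uv,off=.008):
    M=R.from_rotvec(s['eef_rot']).as_matrix(); gz=-M[:,0]; gx=M[:,2]; e=info('side')[2]; c0=s['ee_pos']-gz*.132
    if gx@(e-c0)<0: gx=-gx
    gy=np.cross(gz,gx); _,sl,Mc=rays('side',uv); w=sl@Mc.T; o=c0+gx*off
    Q=e+w*(((o-e)@gx)/(w@gx))[:,None]-o; return np.c_[Q@gy,Q@gz]*1000
def rowc(g,v,u0,u1,bg=182):
    w=np.clip(bg-40-g[v,u0:u1].astype(float),0,None); return (w*np.arange(u0,u1)).sum()/w.sum()
def ang(d): return np.arctan2(-d[0],d[1])
E
python3 - <<'E'
from dial2 import *
s=robot.get_state(); g=cv2.cvtColor(np.load('d1.npz')['p'],cv2.COLOR_RGB2GRAY); U,V=233+40,131+18
bar=[(rowc(g,V+i,U+8,U+15),V+i) for i in range(7,14)]
nee=[(rowc(g,V+i,U+16,U+21),V+i) for i in range(16,23)]
for off in(.005,.008,.011):
    B,N=flat(s,bar,off),flat(s,nee,off); H=flat(s,[(233+59.4,131+49.4)],off)[0]
    fb=np.polyfit(B[:,1],B[:,0],1);fn=np.polyfit(N[:,1],N[:,0],1)
    print(off,'hub',H.round(1),'bar r',np.hypot(*(B-H).T).round(1),'bar pos ang',np.mean([ang(b-H) for b in B]).round(3),'bar line ang',-np.arctan(fb[0]).round(3),'needle pos',np.mean([ang(b-H) for b in N]).round(3),'line',-np.arctan(fn[0]).round(3))
M=R.from_rotvec(s['eef_rot']).as_matrix();gx=np.array([-M[1,1],M[0,1],0]);print('tool tilt: gz',(-M[:,0]).round(4),'gaugex',gx.round(3),'turn about gx',np.cross([0,0,1],-M[:,0])@gx)
E
```

```text
0.005 hub [ 1.1 -3. ] bar r [35.4 34.  32.6 31.2 29.8 28.4 27. ] bar pos ang 0.269 bar line ang 0.272 needle pos 0.056 line 0.023
0.008 hub [ 1. -1.] bar r [35.1 33.8 32.3 30.9 29.5 28.2 26.8] bar pos ang 0.269 bar line ang 0.272 needle pos 0.056 line 0.023
0.011 hub [0.9 0.9] bar r [34.8 33.5 32.  30.7 29.3 27.9 26.6] bar pos ang 0.269 bar line ang 0.272 needle pos 0.056 line 0.023
tool tilt: gz [-0.02   -0.0076  0.9998] gaugex [-0.617  0.787  0.   ] turn about gx -0.020415086274622126
```

Hub-based and line-based needle readings differ by about 0.03 rad. I'll tilt the gauge here, close to the camera, and see needle and mark meet directly.

Request:
jog_arm --commands '[{"rx":0.05,"ry":-0.063,"rz":0,"dx":0,"dy":0,"dz":0,"claw":15},{"rx":0.05,"ry":-0.063,"rz":0,"dx":0,"dy":0,"dz":0,"claw":15},{"rx":0.045,"ry":-0.058,"rz":0,"dx":0,"dy":0,"dz":0,"claw":15},{"rx":0,"ry":0,"rz":0,"dx":0,"dy":0,"dz":0,"claw":15},{"rx":0,"ry":0,"rz":0,"dx":0,"dy":0,"dz":0,"claw":15},{"rx":0,"ry":0,"rz":0,"dx":0,"dy":0,"dz":0,"claw":15},{"rx":0,"ry":0,"rz":0,"dx":0,"dy":0,"dz":0,"claw":15},{"rx":0,"ry":0,"rz":0,"dx":0,"dy":0,"dz":0,"claw":15},{"rx":0,"ry":0,"rz":0,"dx":0,"dy":0,"dz":0,"claw":15},{"rx":0,"ry":0,"rz":0,"dx":0,"dy":0,"dz":0,"claw":15},{"rx":0,"ry":0,"rz":0,"dx":0,"dy":0,"dz":0,"claw":15},{"rx":0,"ry":0,"rz":0,"dx":0,"dy":0,"dz":0,"claw":15}]'

```text
t: 15.98
ee_pos: [0.4026, 0.2519, 0.485]
eef_rot: [0.872, 1.329, -0.51]
ft_force: [-0.9, 0.5, -2.6]
opening: 0.253
```

```bash
cat > tilt.py <<'E'
import sys
from dial2 import *
s=robot.get_state();M=R.from_rotvec(s['eef_rot']).as_matrix();gx=np.array([-M[1,1],M[0,1],0])
print('t',s['t'],'turn about gx',np.cross([0,0,1],-M[:,0])@gx,'gx',gx.round(3),'F',s['ft_force'].round(1),'tcp',s['ee_pos'].round(4))
tag=sys.argv[1];p,d=cap('side',tag);c=s['ee_pos']+M[:,0]*.132;u=proj('side',c)[0]
W=int(sys.argv[2]);u0,v0=int(u[0])-W,int(u[1])-W*3//4;print('off',u0,v0,'centre',u.round(1));np.savez(tag+'o.npz',o=[u0,v0],rot=s['eef_rot'],pos=s['ee_pos'])
cv2.imwrite(f'pics/{tag}c.png',cv2.resize(p[v0:v0+W*3//2,u0:u0+2*W,::-1],(800,600),interpolation=2))
E
python3 tilt.py d2 40
```

```text
t 15.975 turn about gx -0.24432771358199745 gx [-0.598  0.761  0.   ] F [-0.9  0.5 -2.6] tcp [0.4026 0.2519 0.485 ]
off 224 145 centre [265.  175.9]
```

View pics/d2c.png

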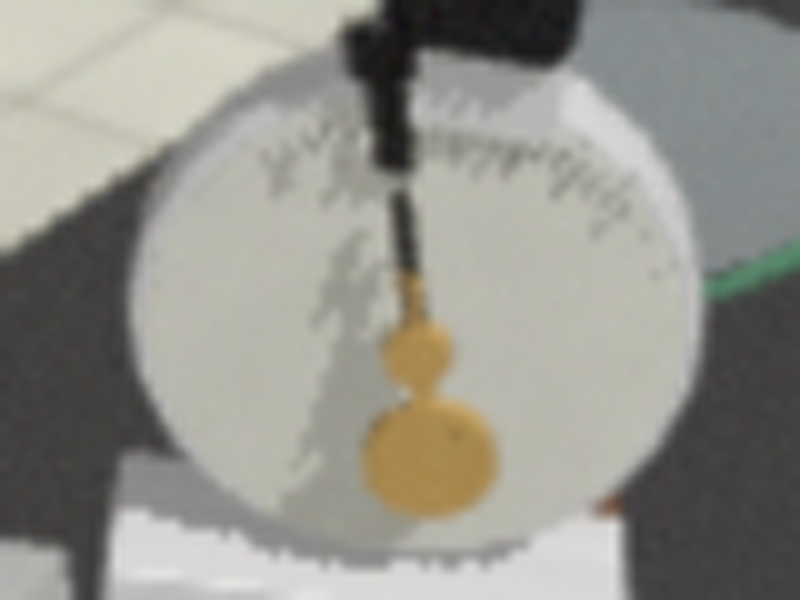

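```bash
cat > coinc.py <<'E'
import sys
from dial2 import *
tag,nr,br,hub=sys.argv[1],*[eval(x) for x in sys.argv[2:5]]   # rows ranges (v0,v1,u0,u1) in picture, hub px
o=np.load(tag+'o.npz');s=dict(eef_rot=o['rot'],ee_pos=o['pos']);g=cv2.cvtColor(np.load(tag+'.npz')['p'],cv2.COLOR_RGB2GRAY)
N=flat(s,[(rowc(g,v,*nr[2:]),v) for v in range(*nr[:2])]);B=flat(s,[(rowc(g,v,*br[2:]),v) for v in range(*br[:2])]);H=flat(s,[hub])[0]
f=np.polyfit(np.r_[N[:,1],H[1]],np.r_[N[:,0],H[0]],1);fb=np.polyfit(B[:,1],B[:,0],1)
r=np.hypot(*(B-H).T);print('B-H r',r.round(1));print('needle ang',-np.arctan(f[0]).round(3),'bar line',-np.arctan(fb[0]).round(3),'mark-needle (pos)',(np.mean([ang(b-H) for b in B])-np.mean([ang(n-H) for n in N])).round(3),'via line',(-(B[:,0]-np.polyval(f,B[:,1]))/r).mean().round(3))
M=R.from_rotvec(o['rot']).as_matrix();gx=np.array([-M[1,1],M[0,1],0]);gx/=np.linalg.norm(gx);print('turn',np.arcsin(np.cross([0,0,1],-M[:,0])@gx))
E
python3 coinc.py d2 "(164,172,261,269)" "(154,162,258,268)" "(265.5,180.0)"
```

```text
B-H r [34.9 33.7 32.4 31.1 29.8 28.5 27.2 25.9]
needle ang 0.262 bar line 0.268 mark-needle (pos) -0.0 via line 0.002
turn -0.2552741642532955
```

Coincident at a tool lean of 0.255 rad (mark − needle ≈ 0.00). The view shows the needle (400–412, 190–270) in line with the bar (393,165). Now to the stud.

```bash
python3 -c "
from h import *
delta([.5726,.128,.30],goal(105.2));delta([.5726,.128,.30],goal(38.1))"
```

```text
t 16.025 dmm [ 170.  -123.9 -185. ] | 280.0 rot [-0.255  0.089  1.163] deg 68.4 F [ 0.5  0.6 -1.5] op 21.9
t 16.025 dmm [ 170.  -123.9 -185. ] | 280.0 rot [-0.154  0.203 -0.001] deg 14.6 F [ 0.5  0.6 -1.5] op 21.9
```

Request:
jog_arm --commands '[{"rx":-0.077,"ry":0.101,"rz":0,"dx":10,"dy":-10,"dz":0,"claw":15},{"rx":-0.077,"ry":0.101,"rz":0,"dx":22,"dy":-16,"dz":0,"claw":15},{"rx":0,"ry":0,"rz":0.165,"dx":28,"dy":-20,"dz":0,"claw":15},{"rx":0,"ry":0,"rz":0.165,"dx":28,"dy":-20,"dz":-10,"claw":15},{"rx":0,"ry":0,"rz":0.165,"dx":28,"dy":-20,"dz":-15,"claw":15},{"rx":0,"ry":0,"rz":0.165,"dx":25,"dy":-18,"dz":-20,"claw":15},{"rx":0,"ry":0,"rz":0.165,"dx":20,"dy":-14,"dz":-25,"claw":15},{"rx":0,"ry":0,"rz":0.165,"dx":8,"dy":-5,"dz":-30,"claw":15},{"rx":0,"ry":0,"rz":0.165,"dx":0,"dy":0,"dz":-30,"claw":15},{"rx":0,"ry":0,"rz":0,"dx":0,"dy":0,"dz":-20,"claw":15}]'

```text
t: 17.27
ee_pos: [0.58, 0.1239, 0.3323]
eef_rot: [-0.222, 1.553, 0.227]
ft_force: [0.3, 0.5, -2.4]
opening: 0.25
```

```bash
python3 -c "
from h import *
delta([.5726,.128,.23],goal(105.2));print(robot.get_state()['joint_positions'].round(2))"
```

```text
t 17.275 dmm [  -7.4    4.1 -102.3] | 103.0 rot [-0.004  0.006 -0.021] deg 1.3 F [ 0.3  0.5 -2.4] op 21.9
[ 0.21  0.39 -0.68  1.69  0.27  1.14  1.31]
```

Request:
jog_arm --commands '[{"rx":-0.004,"ry":0.006,"rz":-0.021,"dx":-7,"dy":4,"dz":-30,"claw":15},{"rx":0,"ry":0,"rz":0,"dx":0,"dy":0,"dz":-35,"claw":15},{"rx":0,"ry":0,"rz":0,"dx":0,"dy":0,"dz":-18,"claw":15},{"rx":0,"ry":0,"rz":0,"dx":0,"dy":0,"dz":0,"claw":15}]'

```text
t: 17.77
ee_pos: [0.5739, 0.1268, 0.2454]
eef_rot: [-0.205, 1.562, 0.206]
ft_force: [0.9, 0.3, -2.8]
opening: 0.248
```

```bash
python3 tilt.py e1 60
python3 - <<'E'
from h import *
delta([.5726,.128,.23],goal(105.2))
# foot from side depth: points near the foot
X=cloud('side',np.load('e1.npz')['d']);T=robot.get_state()['ee_pos']
ya=np.radians(15.2);ex=np.array([np.cos(ya),np.sin(ya)]);ey=np.array([-ex[1],ex[0]]);q=X[...,:2]-[.5708,.1348];a=q@ex;b=q@ey;z=X[...,2]
m=(abs(a)<.05)&(abs(b)<.06)&(z>.05)&(z<T[2]-.16)
print('foot pts',m.sum(),'a',np.percentile(a[m],[2,50,98]).round(4),'b',np.percentile(b[m],[2,50,98]).round(4),'z',np.percentile(z[m],[2,50,98]).round(4),'T',T)
E
```

```text
t 17.775 turn about gx -0.0010548534344173802 gx [-0.966 -0.259  0.   ] F [ 0.9  0.3 -2.8] tcp [0.5739 0.1268 0.2454]
off 205 181 centre [265.1 226.2]
t 17.825 dmm [ -1.8   1.  -16.4] | 16.0 rot [-0.001  0.     0.004] deg 0.2 F [ 0.8  0.5 -2. ] op 21.6
foot pts 233 a [-0.0131 -0.0059  0.0121] b [-0.0376  0.0064  0.0232] z [0.07   0.0785 0.0822] T [0.57440729 0.12696047 0.24636387]
```

View pics/e1c.png

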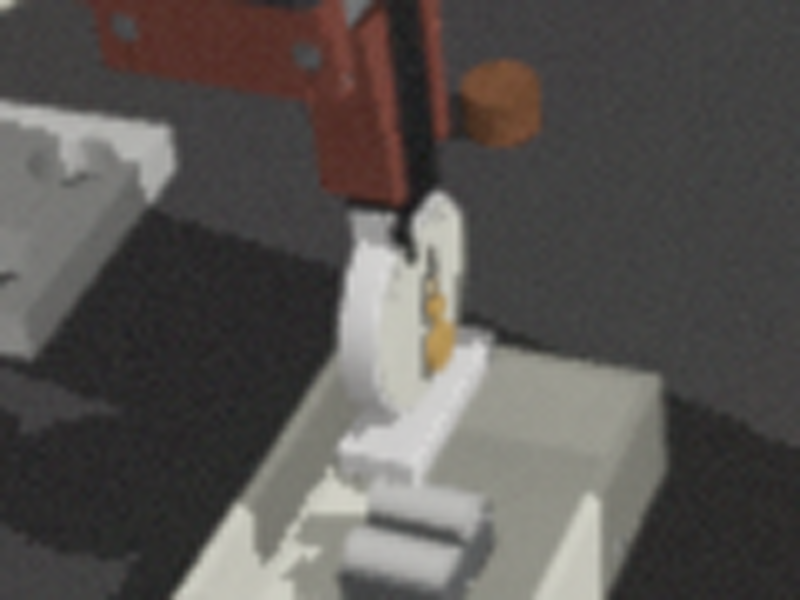

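The foot is centred over the stud (−7 mm along y as planned), clear of the walls. Descend gently.

Request:
jog_arm --commands '[{"rx":0,"ry":0,"rz":0,"dx":-1,"dy":0,"dz":-15,"claw":15},{"rx":0,"ry":0,"rz":0,"dx":0,"dy":0,"dz":-10,"claw":15},{"rx":0,"ry":0,"rz":0,"dx":0,"dy":0,"dz":-2,"claw":15},{"rx":0,"ry":0,"rz":0,"dx":0,"dy":0,"dz":0,"claw":15}]'

```text
t: 18.32
ee_pos: [0.575, 0.1274, 0.2204]
eef_rot: [-0.203, 1.556, 0.206]
ft_force: [-0.1, -0.5, -2.5]
opening: 0.246
```

Request:
jog_arm --commands '[{"rx":0,"ry":0,"rz":0,"dx":0,"dy":0,"dz":-2.5,"claw":15},{"rx":0,"ry":0,"rz":0,"dx":0,"dy":0,"dz":-2,"claw":15},{"rx":0,"ry":0,"rz":0,"dx":0,"dy":0,"dz":-1,"claw":15}]'

```text
t: 18.7
ee_pos: [0.5753, 0.1276, 0.2152]
eef_rot: [-0.203, 1.554, 0.206]
ft_force: [-0.2, 0.5, -2.3]
opening: 0.251
```

Request:
jog_arm --commands '[{"rx":0,"ry":0,"rz":0,"dx":0,"dy":0,"dz":-1.2,"claw":15},{"rx":0,"ry":0,"rz":0,"dx":0,"dy":0,"dz":-1,"claw":15}]'

```text
t: 18.95
ee_pos: [0.5754, 0.1276, 0.213]
eef_rot: [-0.203, 1.554, 0.206]
ft_force: [-0.3, -0.4, -2.0]
opening: 0.247
```

Request:
jog_arm --commands '[{"rx":0,"ry":0,"rz":0,"dx":0,"dy":0,"dz":-1,"claw":15},{"rx":0,"ry":0,"rz":0,"dx":0,"dy":0,"dz":0,"claw":15}]'

```text
t: 19.2
ee_pos: [0.5755, 0.1278, 0.2129]
eef_rot: [-0.203, 1.554, 0.205]
ft_force: [0.2, -0.4, -1.4]
opening: 0.245
```

Request:
jog_arm --commands '[{"rx":0,"ry":0,"rz":0,"dx":0,"dy":0,"dz":-1,"claw":15},{"rx":0,"ry":0,"rz":0,"dx":0,"dy":0,"dz":-1,"claw":15}]'

```text
t: 19.45
ee_pos: [0.5757, 0.128, 0.2126]
eef_rot: [-0.204, 1.553, 0.205]
ft_force: [-4.0, -1.6, 10.6]
opening: 0.247
```

```bash
python3 -c "
from h import *
F=[]
for i in range(3):
    cams.capture('top'); F.append(robot.get_state()['ft_force'])
print(np.array(F).round(2)); delta([.5726,.128,.213],goal(105.2))"
```

```text
[[-3.03 -1.88  8.81]
 [-3.41 -1.29  8.6 ]
 [-3.5  -2.55  8.49]]
t 19.6 dmm [-3.1  0.   0.3] | 3.0 rot [-0.001  0.008  0.005] deg 0.5 F [-3.5 -2.5  8.5] op 21.7
```

In contact at about 11 N upright. Hold a bit longer for the step, then ease up 3 mm and rock about the foot.

Request:
jog_arm --commands '[{"rx":0,"ry":0,"rz":0,"dx":0,"dy":0,"dz":-1,"claw":15},{"rx":0,"ry":0,"rz":0,"dx":0,"dy":0,"dz":-1,"claw":15},{"rx":0,"ry":0,"rz":0,"dx":0,"dy":0,"dz":-1,"claw":15}]'

```text
t: 19.98
ee_pos: [0.5756, 0.1283, 0.2126]
eef_rot: [-0.205, 1.553, 0.203]
ft_force: [-3.7, -1.8, 8.9]
opening: 0.244
```

Request:
jog_arm --commands '[{"rx":0,"ry":0.008,"rz":0.005,"dx":-2,"dy":0,"dz":3,"claw":15},{"rx":0.05,"ry":0.013,"rz":0,"dx":2,"dy":-8,"dz":0,"claw":15},{"rx":0.05,"ry":0.013,"rz":0,"dx":2,"dy":-8.5,"dz":-0.5,"claw":15},{"rx":0.05,"ry":0.013,"rz":0,"dx":2,"dy":-9,"dz":-1,"claw":15},{"rx":0.05,"ry":0.013,"rz":0,"dx":2,"dy":-9,"dz":-1,"claw":15},{"rx":0.045,"ry":0.013,"rz":0,"dx":2,"dy":-8,"dz":-1,"claw":15},{"rx":0,"ry":0,"rz":0,"dx":0,"dy":0,"dz":0,"claw":15}]'

```text
t: 20.85
ee_pos: [0.5836, 0.0845, 0.2109]
eef_rot: [-0.004, 1.583, 0.415]
ft_force: [-0.2, 0.1, -2.2]
opening: 0.249
```

Run:
```python
from h import *
ex=goal(105.2); gx=-np.array([np.cos(np.radians(15.2)),np.sin(np.radians(15.2)),0]); Rg=R.from_rotvec(-.256*gx)*ex
M=Rg.as_matrix(); O=np.array([.5708,.1348,.005])+np.r_[-.008*np.array([-.262,.965]),.0318]
delta(O-M[:,0]*.177,Rg)
s=robot.get_state();Mc=R.from_rotvec(s['eef_rot']).as_matrix();print('foot origin est',(s['ee_pos']+Mc[:,0]*.177-O)*1e3)
```

```text
t 20.85 dmm [ 1.  -0.7 -2.8] | 3.0 rot [-0.006  0.001 -0.002] deg 0.4 F [-0.2  0.1 -2.2] op 21.8
foot origin est [-0.83461194  1.69851048  3.08875608]
```

Request:
jog_arm --commands '[{"rx":-0.006,"ry":0,"rz":0,"dx":0,"dy":0,"dz":-1.5,"claw":15},{"rx":0,"ry":0,"rz":0,"dx":0,"dy":0,"dz":-1,"claw":15},{"rx":0,"ry":0,"rz":0,"dx":0,"dy":0,"dz":-0.8,"claw":15}]'

```text
t: 21.22
ee_pos: [0.5831, 0.0867, 0.2078]
eef_rot: [-0.013, 1.584, 0.411]
ft_force: [0.1, -2.2, 3.1]
opening: 0.244
```

Request:
jog_arm --commands '[{"rx":0,"ry":0,"rz":0,"dx":0,"dy":0,"dz":-0.7,"claw":15},{"rx":0,"ry":0,"rz":0,"dx":0,"dy":0,"dz":-0.7,"claw":15},{"rx":0,"ry":0,"rz":0,"dx":0,"dy":0,"dz":-0.7,"claw":15},{"rx":0,"ry":0,"rz":0,"dx":0,"dy":0,"dz":-0.7,"claw":15}]'

```text
t: 21.72
ee_pos: [0.5832, 0.0871, 0.2079]
eef_rot: [-0.016, 1.583, 0.41]
ft_force: [-1.9, -2.7, 5.7]
opening: 0.246
```

```bash
python3 - <<'E'
from h import *
for i in range(24): cams.capture('top')
s=robot.get_state();M=R.from_rotvec(s['eef_rot']).as_matrix();gx=-np.array([np.cos(np.radians(15.2)),np.sin(np.radians(15.2)),0])
print('turn',np.arcsin(np.cross([0,0,1],-M[:,0])@gx),'F',s['ft_force'].round(2))
E
python3 tilt.py f1 30
```

```text
turn -0.25133668167796497 F [-2.59 -3.28  5.47]
t 22.925 turn about gx -0.24087665943081774 gx [-0.933 -0.261  0.   ] F [-2.6 -3.3  5.5] tcp [0.5832 0.0871 0.2079]
off 238 214 centre [268.8 236.3]
```

View pics/f1c.png

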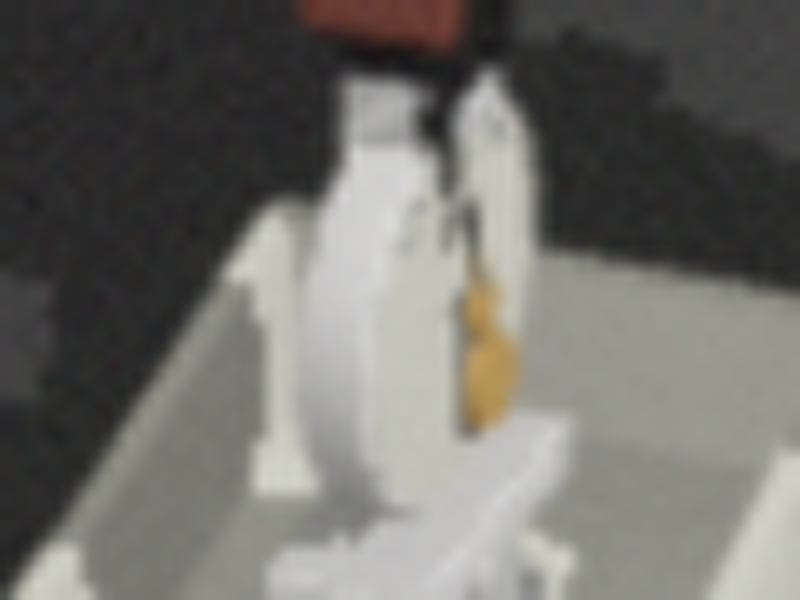

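The view shows the needle (465–480, 210–270) lined up below the mark bar (448,180). One cross-check of the lean from the foot's depth points, of the cover, and of the bystanders.

Run:
```python
from h import *
X=cloud('side',np.load('f1.npz')['d']);s=robot.get_state();M=R.from_rotvec(s['eef_rot']).as_matrix()
ya=np.radians(15.2);ex=np.array([np.cos(ya),np.sin(ya),0]);gz=-M[:,0];gy=-np.cross(gz,ex);O=s['ee_pos']-gz*.177
q=X-O;a=q@ex;y=q@gy;h=q@gz
m=(a>-.013)&(a<-.009)&(abs(y)<.027)&(h>.005)&(h<.016)
m=(a>-.0125)&(a<-.007)&(abs(y)<.028)&(abs(h-.010)<.004)
f=np.polyfit(y[m],h[m],1);print('foot top pts',m.sum(),'h',np.median(h[m]),'slope vs tool',f[0])
c=np.array([.5685,.1305]);w=X[...,:2]-c;b=w@np.array([-ex[1],ex[0]]);aa=w@ex[:2];z=X[...,2];k=(abs(aa)<.05)&(b>.09)&(b<.21)&(z>.05)&(z<.16)
print('lid',np.median(np.arctan2(z-.0425,.07-b)[k]),k.sum())
p,_=cap('top','f2');p0=np.load('top0.npz')['p']; p2=np.load('t2.npz')['p']
def cen(p,r,f):
    q=p[r[2]:r[3],r[0]:r[1]];hs=cv2.cvtColor(q,cv2.COLOR_RGB2HSV);v,u=np.nonzero(f(hs));return round(u.mean()+r[0],1),round(v.mean()+r[2],1),len(u)
br=lambda h:h[...,2]>120
for n,r,f in(('spanner',(445,490,205,268),br),('beaker',(178,216,112,148),br),('rinse',(144,190,268,304),br),('mount_a',(334,356,146,168),lambda h:(h[...,1]>140)&(h[...,2]>70)),('mount_b',(328,344,132,147),lambda h:h[...,2]>75),('brush',(434,476,260,330),br),('blade',(315,400,240,275),br)): print(n,cen(p0,r,f),cen(p,r,f))
```

```text
foot top pts 34 h 0.01083488192268113 slope vs tool -9.694131565743913e-05
lid 2.5950336594135033 1840
spanner (np.float64(466.6), np.float64(237.0), 558) (np.float64(466.4), np.float64(236.7), 587)
beaker (np.float64(196.4), np.float64(129.2), 714) (np.float64(196.4), np.float64(129.2), 726)
rinse (np.float64(165.7), np.float64(286.0), 842) (np.float64(165.9), np.float64(286.0), 865)
mount_a (np.float64(343.5), np.float64(156.7), 121) (np.float64(343.4), np.float64(156.6), 122)
mount_b (np.float64(336.5), np.float64(139.4), 162) (np.float64(335.6), np.float64(139.4), 211)
brush (np.float64(454.5), np.float64(291.4), 879) (np.float64(454.4), np.float64(292.1), 920)
blade (np.float64(355.6), np.float64(256.3), 504) (np.float64(353.0), np.float64(257.6), 2583)
```

Run:
```python
from h import *
X=cloud('top',np.load('f2.npz')['d']);p=np.load('f2.npz')['p'];h=cv2.cvtColor(p,cv2.COLOR_RGB2HSV)
m=np.zeros((400,640),bool);m[235:285,310:405]=1
o=m&(h[...,1]>120)&(h[...,2]>120);b=m&(h[...,2]>190)&(h[...,1]<60)
for n,k in(('handle',o),('blade',b)): print(n,k.sum(),X[k].mean(0).round(3),np.percentile(X[k][:,2],[10,90]).round(4) )
print(robot.get_state()['ft_force'].round(2)); print(order.hand_in())
```

```text
handle 46 [ 0.468 -0.181  0.122] [0.0158 0.603 ]<stdin>:5: RuntimeWarning: Mean of empty slice.
  ret = um.true_divide(
Traceback (most recent call last):
IndexError: index -1 is out of bounds for axis 0 with size 0
```

The arm covers the blade in the top view, so I check it in the side picture.

Run:
```python
from h import *
for t in('side0','f1'):
    D=np.load(t+'.npz');X=cloud('side',D['d']);h=cv2.cvtColor(D['p'],cv2.COLOR_RGB2HSV);z=X[...,2]
    m=np.zeros((400,640),bool);m[185:250,345:390]=1;m&=(z>.004)&(z<.06)&(h[...,2]>60);ho=m&(h[...,1]>110)
    for n,k in(('handle',ho),('blade',m&~ho)): print(t,n,k.sum(),np.median(X[k],0).round(3) if k.any() else '')
print(robot.get_state()['ft_force'].round(2))
```

```text
side0 handle 166 [ 0.462 -0.148  0.019]
side0 blade 151 [ 0.446 -0.07   0.012]
f1 handle 165 [ 0.463 -0.152  0.019]
f1 blade 152 [ 0.45  -0.074  0.012]
[-2.53 -3.12  5.29]
```

Blade flat on the bench, clear of the case. Hand in.

```bash
python3 -c "
from h import *
print(order.hand_in()); s=robot.get_state(); print(s['t'],s['ft_force'].round(2))"
```

```text
the job is handed in; nothing more can be done
None
the job is handed in; nothing more can be done
```

I handed the job in at about 23 s of the 67 s allowed. The hand-in gave no verdict.

I levered the cover open with the blade and laid the blade back on the bench. I then stood the gauge upright on the stud's high ridge, turned half a turn so its dial faced the side camera. To rock it, I eased it about 3 mm off the ridge, tilted it towards the case's −y side and set it down again.

**Last checks:**
- **Cover:** it lies open at about 2.59 rad.
- **Blade:** it is flat on the bench (blade about 12 mm up, handle top 19 mm, as at the start) and about 0.26 m from the case's centre.
- **Force on the stud:** about 8 N, worked out from the wrist force. It was about 11 N while standing upright.
- **Bystanders:** none has visibly moved. The mounts, spanner, bottle, beaker and brush all lie within 1 pixel (about 2.5 mm) of where they were.
- **Needle and mark:** close to the camera they coincided within about 0.01 rad at a lean of 0.255 rad. On the stud the lean was 0.251 rad, and depth points on the foot agreed that the gauge had not slipped in the grip.

**Doubtful or disagreeing:**
- **First dial reading:** with the gauge upright, two ways of reading the needle differed by about 0.03 rad, which is why I matched needle and mark directly in the tilted position.
- **Final dial view:** it was too oblique to measure, so there the match was judged by eye and from the arm's lean.
- **Blade check from above:** the arm hid the blade in the last top view, so I used the side view for it.

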